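# Move the clip-on paper cover to the replacement receipt printer

### The arm

A 6-joint arm with a two-finger parallel gripper is mounted at the origin on the work surface. World frame = base frame: x ahead of the robot, y to its left, z up, the work surface at z = 0. Lengths are in mm, angles in rad, forces in N, time in s.
With the tool pointing down it reaches from about 350 to 975 mm from the base axis. Payload 17.4 kg.
Tool frame: the origin (TCP) lies on the centre line of the jaws, within the pads' length; the fingertips stand 11 mm ahead of it and the grasp point (between the pads) lies 8 mm behind it; z points along the fingers, y is the direction in which the jaws open and shut (so a half turn about z gives the same grasp; the last joint's range is limited). The gripper opens to 85 mm and grips with 20 to 120 N. Pads are 22 mm wide; open, the fingers measure 114 mm over their backs; the gripper's body (76 mm by 85 mm) begins 54 mm behind the grasp point. The pads swing forward as they close: fully open they stand 13 mm farther back than shut.
Start: joints at [1.25, 0.116, 1.442, -0, 1.584, -0.038], TCP at [188.364, 648.191, 242.303] pointing down, gripper open.
Joint ranges: [-2.83, 2.83], [-0.83, 2.19], [0.07, 2.5], [-1.14, 4.28], [0.01, 3], [-2.97, 2.97]. Speed limits (rad/s): [1.89, 1.89, 2.22, 3.14, 3.14, 3.14].

### API

Orientations are given as a 3x3 rotation matrix whose columns are the frame's x, y, z axes.
In Python, from cell import manip, capture, camera_model gives the robot as it stands.
- The arm moves only by the tool step_arm, never from a script. Its argument "series" is a list of rows, each a list of 3 entries, a list of its own where there are three numbers: the turn, a rotation vector about the tool's x, y, z scaled (see below), then the shift along the tool's x, y, z scaled (see below), then the closure, from 0 (fully open) to 1 (shut). A call has 1 to 20 rows; each row shifts and turns the commanded pose from where the row before left it, along the tool's axes as they then stand; what a row does not reach is not made up. The controller multiplies each number of a shift by 30 mm and each number of a turn by 4 degrees. A row lasts 1/10 s, in which the tool goes at most 50 mm and 8.59 degrees, less where a joint would pass 70% of its speed; a pose out of reach is approached as far as the arm can. A call with a number of a shift or a turn outside -1 to 1 is refused whole. A call with a gripper value outside its range is refused whole. The fingers move at their own pace and stop on an object; the grip force is fixed at half the most. Time passes only in rows, so rows that do not move let the fingers close. It gives the time, the measured TCP pose, the force and the opening at its end, in the units of the state.
- manip.state(): the state, without advancing time (a new reading comes with each control period).
- capture(name): name is "side" or "top" or "wrist"; returns the picture (400x640x3 uint8, red, green, blue); there is no depth.
- camera_model(name): a dict with "mtx" (3x3 intrinsics, pixels), "k1" (the pictures are not rectified: a ray, as slopes to the right and down, at radius r is drawn at 1 + k1 r^2 times it, then the intrinsics apply), "R" (3x3) and "t" (3): a world point X has camera coordinates R X + t. Camera axes: x right, y down, z forward; pixel columns grow to the right and rows downward; lengths in mm; the calibration is good to about 2 mm. A picture is of the moment at which its call begins: read the wrist's pose just before it. camera_model takes no time and is no camera call; for the wrist camera it gives the pose at the moment of the call.
- manip.job_done(): hands the job in, once; it reports no verdict.
The state is a dict: "t": time; "q": joint angles; "joint_vel": joint speeds; "joint_torque": joint torques, N m; "position": TCP position; "tcp_rot": TCP orientation; "contact_force": force on the tool from outside, world axes, zero at the start; "moment": the same for the moment, N m; "finger_gap": opening from 0.0 (shut) to 1.0 (fully open).
Only numpy, scipy, OpenCV 4.12 (cv2) and the standard library are available. Lean on these libraries where they do the work, as an engineer would, in place of code of your own. Each camera call takes 0.05 s, during which the arm holds its last target.

### The job

The old dark receipt printer is being replaced by the white one, which already holds its paper roll. Gently pinch the two orange side tabs of the cover together to unhook it from the dark printer, lift it off without tearing at it, then fit it on the white printer and press it down firmly but gently (10 to 20 N is plenty) until both tabs have sprung out and hooked under the frame, so that it stays fully home by itself. Leave everything else on the counter where it is.

Things in the scene. Friction and masses are not known exactly. Their poses are not given: they have to be found in the camera images.
- cover_grip (a point): Point midway between the two orange tabs of the loose clip-on cover, on its centre line, 13 mm above its plate's underside; axes as the cover's. The tabs stand up at the +y and -y sides of the cover's middle: each 26 mm wide (x), 4 mm thick, 56 mm over their outer faces, tops 22 mm above the plate's underside (18 mm above its top face); outer faces upright and free down to the plate.
- cover: The cover with its tabs, 90 to 150 g. Origin at the centre of the plate's underside, x along the 100 mm side, y across the tabs, z up. Grey plate 100 x 96 x 4 mm; between the tabs a solid hood 70 (x) x 34 (y) mm, its flat top 16 mm above the origin. Four pegs below, 7 mm across, tapered feet, reach down 16 mm at x +-37, y +-28 mm. Same when turned half round.
- tab_left (a joint): How far the tab on the cover's +y side is pressed in towards the hood, m: 0 at rest (sprung out), 0.006 at its stop. Spring 2.4 N at rest, 7 N at the stop. Below the plate each tab has an outward barb: flat top 7 mm under the plate, tip 36.5 mm from the centre line, 45-degree ramp beneath. It clears the frame's edge once pressed in 2 to 5 mm. Squeezing over 60 N breaks it.
- tab_right (a joint): The same for the tab on the cover's -y side.
- old_printer: The dark printer, fixed: box 146 (x) x 136 (y) mm. Origin at the centre of its underside, z up. Its grey top frame is 80 mm above the origin, with an opening 84 (x) x 66 (y) mm in a 6 mm plate. The cover starts on it, centred, axes alike, barbs hooked under the opening's +y and -y edges. A sprung bar in the opening pushes up on the cover's middle: 6 N when home, 4 N 6 mm higher.
- new_printer: The white printer, fixed, paper roll inside: same sizes, opening, bar and origin as the dark one, and the cover must end with its x along this x. Its white top frame (with opening and bar) was levelled by screws and not measured: its top is anywhere from 80 to 102 mm above the origin and must be felt.
- new_seat (a point): Middle of the white printer's opening, 80 mm above that printer's origin (the lowest the frame may be). The pegs have 1.5 mm play all round. With tabs pinched the barbs pass freely; hold it down on the frame while letting them out slowly. Pushed down with tabs loose, the ramps press them in until they click (10 to 20 N). Over 38 N of contact load in all between cover and printer breaks it. Home: plate within 1.5 mm of the frame.
There are look-alikes about, which are no part of the job. What is shaped like the cover but green, purple or turquoise is not meant.

How it is judged:
By the outcome, as a careful person would: the job done as asked, in the order asked, and still so for the second after the job is handed in, with the robot touching nothing.
It also fails if it takes over 58 s, if anything falls off the work surface, if the arm or the gripper's body presses on something with over 40 N, if the wrist force passes 120 N, or if a joint passes its speed limit or range.

## Working session

There is one attempt and no reset: what is moved stays moved. The work goes in short steps, Python scripts to look and compute and a tool call to move; the robot and the scene stay as the last step left them, time stands still between calls to the robot, and variables do not carry over. Pictures are saved under pics/ and viewed, and the job is handed in when it is done.

Besides the shell and the picture viewer there is one more tool, called after "Emit:" by a JSON object that holds its "name" and its "arguments". step_arm: Moves the arm, as the interface text tells. Its arguments: {"type":"object","properties":{"series":{"type":"array","items":{"type":"array"}}},"required":["series"]}

```bash
ls; mkdir -p pics
python3 - <<'E'
from cell import manip, capture, camera_model
import cv2
print(manip.state())
for n in ["side","top","wrist"]:
    m=camera_model(n); im=capture(n); cv2.imwrite(f"pics/{n}0.png",im[:,:,::-1]); print(n,m)
E
```

```text
pics
{'t': 0.0, 'q': array([ 1.25022186e+00,  1.16470245e-01,  1.44228675e+00,  2.24902516e-05,
        1.58400120e+00, -3.78253477e-02]), 'joint_vel': array([ 1.54637610e-03, -6.24161369e-05, -3.62174265e-04,  8.43161914e-04,
       -2.95190841e-03, -7.16877827e-04]), 'joint_torque': array([ 7.66161884e-04, -7.31997943e+01, -6.32488275e+01, -6.09663743e-05,
        6.41286009e-03, -1.25310121e-04]), 'position': array([188.28269684, 648.01384243, 241.55943776]), 'tcp_rot': array([[-9.60292139e-01,  2.78996160e-01, -3.88618621e-04],
       [ 2.78996423e-01,  9.60291512e-01, -1.09907647e-03],
       [ 6.65490489e-05, -1.16385770e-03, -9.99999321e-01]]), 'contact_force': array([-0.41156312,  0.40314921, -0.41801051]), 'moment': array([0.04053226, 0.03227476, 0.00533178]), 'finger_gap': 0.9994924665569572}
side {'mtx': array([[481.2346547 ,   0.        , 332.2342714 ],
       [  0.        , 481.2346547 , 210.80401404],
       [  0.        ,   0.        ,   1.        ]]), 'k1': 0.01441669733227437, 'R': array([[ 0.67293169, -0.73970333,  0.00138944],
       [-0.54266897, -0.49495795, -0.6
[... 227 characters left out ...]
286],
       [  0.        ,   0.        ,   1.        ]]), 'k1': -0.10328315437151776, 'R': array([[ 0.02108164, -0.9997161 , -0.01110296],
       [-0.98756974, -0.01909275, -0.15601755],
       [ 0.15576127,  0.01425406, -0.98769188]]), 't': array([-36.50322579, 416.86479438, 928.70657204])}
wrist {'mtx': array([[277.80663936,   0.        , 319.54273384],
       [  0.        , 277.80663936, 196.54569286],
       [  0.        ,   0.        ,   1.        ]]), 'k1': -0.04633564025977831, 'R': array([[ 0.27875382,  0.96036131, -0.00156973],
       [ 0.91745452, -0.2658159 ,  0.29600526],
       [ 0.28385474, -0.08395275, -0.95518502]]), 't': array([-675.13422531,  -38.2601835 ,  380.13134466])}
```

View pics/top0.png

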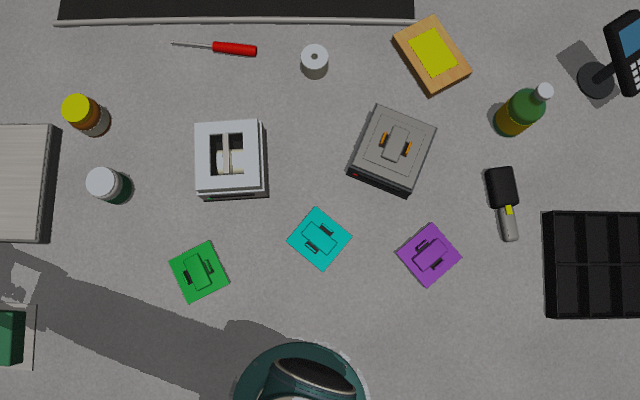

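View pics/side0.png

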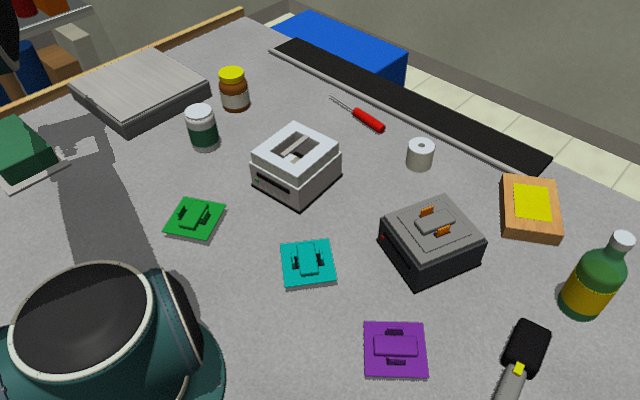

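View pics/wrist0.png

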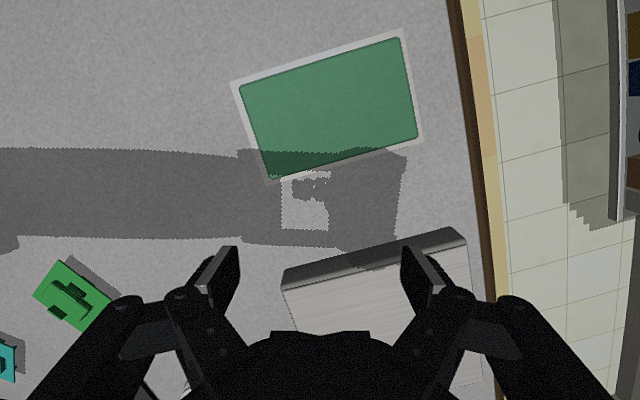

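Candidates: the grey cover with orange tabs on the dark printer, top view (394,145), against green (199,272), turquoise (320,238) and purple (429,255), which are look-alikes. The grey one fits because it has orange tabs and sits on the dark printer. I'll confirm it in a crop.

```bash
cat > h.py <<'E'
import numpy as np, cv2
from cell import manip, capture, camera_model
def undist(px,m):
    d=np.array([[m['k1'],0,0,0]],float)
    return cv2.undistortPoints(np.array(px,float).reshape(-1,1,2),m['mtx'],d).reshape(-1,2)
def ray(px,m):
    u=undist(px,m); R=m['R'];C=-R.T@m['t']
    return C,np.c_[u,np.ones(len(u))]@R
def onplane(px,m,z):
    C,d=ray(px,m); return C+d*((z-C[2])/d[:,2])[:,None]
def proj(X,m):
    X=np.atleast_2d(X).astype(float)
    return cv2.projectPoints(X,cv2.Rodrigues(m['R'])[0],m['t'],m['mtx'],np.array([m['k1'],0,0,0.]))[0].reshape(-1,2)
def tri(p1,m1,p2,m2):
    C1,d1=ray([p1],m1);C2,d2=ray([p2],m2);d1=d1[0];d2=d2[0]
    s=np.linalg.lstsq(np.c_[d1,-d2],C2-C1,rcond=None)[0]
    a=C1+s[0]*d1;b=C2+s[1]*d2
    return (a+b)/2,np.linalg.norm(a-b)
E
python3 - <<'E'
from h import *
t=cv2.imread('pics/top0.png');s=cv2.imread('pics/side0.png')
a=cv2.resize(t[95:205,335:445],(400,400),interpolation=cv2.INTER_CUBIC)
b=cv2.resize(s[180:300,370:490],(400,400),interpolation=cv2.INTER_CUBIC)
cv2.imwrite('pics/crop1.png',np.hstack([a,b]))
a=cv2.resize(t[110:210,180:280],(400,400),interpolation=cv2.INTER_CUBIC)
b=cv2.resize(s[110:220,240:350],(400,400),interpolation=cv2.INTER_CUBIC)
cv2.imwrite('pics/crop2.png',np.hstack([a,b]))
for n,im in(('top',t),('side',s)):
    m=camera_model(n)
    hsv=cv2.cvtColor(im,cv2.COLOR_BGR2HSV)
    k=cv2.inRange(hsv,(8,150,90),(20,255,255))
    if n=='top': k[:,:335]=0;k[:,445:]=0;k[:95]=0;k[205:]=0
    else: k[:,:370]=0;k[:,490:]=0;k[:180]=0;k[300:]=0
    N,l,st,c=cv2.connectedComponentsWithStats(k)
    for i in range(1,N): print(n,st[i],c[i],onplane([c[i]],m,98))
E
```

```text
top [380 132   7  12  34] [383.08823529 137.47058824] [[ 538.29754659 -156.83800696   98.        ]]
top [410 142   2   4   5] [410.2 143.2] [[ 527.90352141 -209.80693736   98.        ]]
top [405 145   5  10  16] [407.0625 149.5625] [[ 514.93669201 -203.47773      98.        ]]
side [421 206  13  11  85] [426.58823529 210.55294118] [[ 536.35882526 -156.72232541   98.        ]]
side [437 225  13  11  90] [442.91111111 229.85555556] [[ 517.30958061 -204.54777977   98.        ]]
```

View pics/crop1.png

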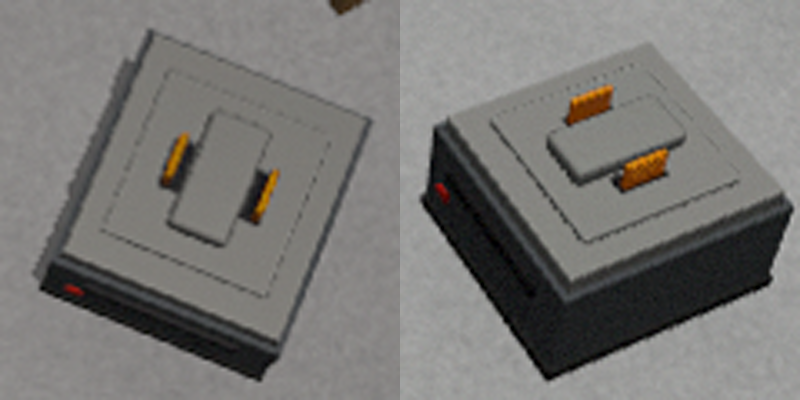

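View pics/crop2.png

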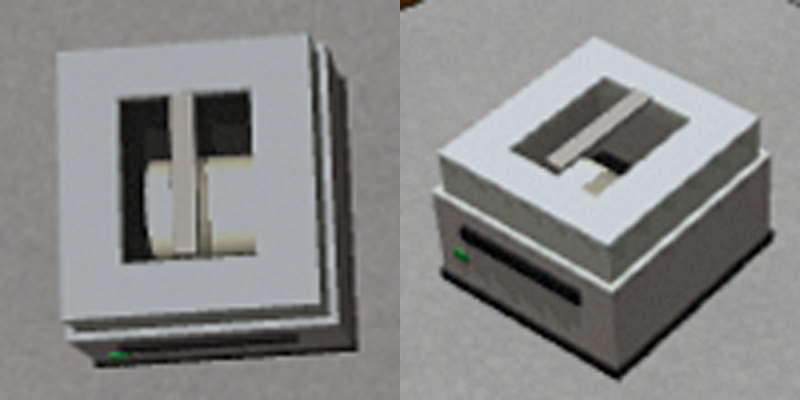

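The crop confirms it: grey plate and hood with two orange tabs, hooked on the dark printer. The white printer's frame stands visibly above its body. Next I'll triangulate the corners.

Run:
```python
from h import *
mt=camera_model('top');ms=camera_model('side')
gt=cv2.imread('pics/top0.png',0);gs=cv2.imread('pics/side0.png',0)
def T(c,o,s): 
    return (np.array(c,float)+.5)/s-.5+np.array(o)
sets={
'dark':([(150,30),(371,121),(277,342),(65,255)],[(650,42),(793,208),(570,290),(435,125)],(335,95),400/110,(370,180),400/120),
'darkcover':([(168,71),(330,143),(267,297),(102,231)],[(636,64),(738,182),(588,242),(490,120)],(335,95),400/110,(370,180),400/120),
'white':([(57,52),(310,35),(322,308),(65,320)],[(595,38),(762,118),(610,245),(438,153)],(180,110),4,(240,110),400/110),
'whiteopen':([(119,99),(250,90),(256,255),(122,263)],[(604,77),(690,122),(596,196),(510,149)],(180,110),4,(240,110),400/110)}
for k,(a,b,oa,sa,ob,sb) in sets.items():
    A=T(a,oa,sa).astype(np.float32);B=T(np.array(b)-[400,0],ob,sb).astype(np.float32)
    P=np.array([tri(A[i],mt,B[i],ms)[0] for i in range(4)])
    e=[round(tri(A[i],mt,B[i],ms)[1],1) for i in range(4)]
    print(k,P.round(1).tolist(),e)
    c=P.mean(0); ed=[P[(i+1)%4]-P[i] for i in range(4)]
    print(' c',c.round(1),'len',[round(np.linalg.norm(v),1) for v in ed],'ang',[round(float(np.degrees(np.arctan2(v[1],v[0]))),1) for v in ed])
# tabs
A=T([(178,158),(267,196)],(335,95),400/110);B=T([(190,106),(244,170)],(370,180),400/120)
for i in range(2): print(tri(A[i],mt,B[i],ms))
```

```text
dark [[617.6, -145.8, 77.5], [569.7, -269.8, 70.4], [442.1, -214.2, 73.9], [484.3, -96.4, 78.7]] [np.float64(1.2), np.float64(0.6), np.float64(0.4), np.float64(7.2)]
 c [ 528.4 -181.5   75.1] len [np.float64(133.2), np.float64(139.2), np.float64(125.2), np.float64(142.2)] ang [-111.1, 156.4, 70.3, -20.3]
darkcover [[590.0, -153.9, 86.0], [551.3, -242.9, 86.7], [464.6, -207.1, 86.3], [499.0, -118.2, 85.9]] [np.float64(0.8), np.float64(0.9), np.float64(0.5), np.float64(0.1)]
 c [ 526.2 -180.5   86.2] len [np.float64(97.1), np.float64(93.9), np.float64(95.4), np.float64(97.7)] ang [-113.5, 157.5, 68.8, -21.4]
white [[562.7, 216.5, 98.9], [572.7, 90.3, 100.2], [436.1, 77.9, 102.6], [427.0, 203.4, 100.7]] [np.float64(0.1), np.float64(1.0), np.float64(2.2), np.float64(1.4)]
 c [499.6 147.  100.6] len [np.float64(126.6), np.float64(137.1), np.float64(125.9), np.float64(136.3)] ang [-85.5, -174.8, 94.2, 5.5]
whiteopen [[538.0, 183.4, 101.0], [543.9, 119.3, 98.8], [460.8, 111.8, 101.1], [456.2, 176.8, 100.5]] [np.float64(0.4), np.float64(0.5), np.float64(0.3), np.float64(0.3)]
 c [499.7 147.8 100.3] len [np.float64(64.4), np.float64(83.5), np.float64(65.1), np.float64(82.1)] ang [-84.7, -174.9, 94.1, 4.6]
(array([ 537.17492572, -157.5660372 ,   95.79475342]), np.float64(1.4817364175970897))
(array([ 517.03417174, -205.34748742,   96.86683899]), np.float64(0.8756884424883865))
```

Emit:
{"name": "step_arm", "arguments": {"series": [[[0, 0, 0], [-0.4, -0.5, 0], 0], [[0, 0, 0], [-0.79, -1, 0], 0], [[0, 0, 0], [-0.79, -1, 0], 0], [[0, 0, 0], [-0.79, -1, 0], 0], [[0, 0, 0], [-0.79, -1, 0], 0], [[0, 0, 0], [-0.79, -1, 0], 0], [[0, 0, 0], [-0.79, -1, 0], 0], [[0, 0, 0], [-0.79, -1, 0], 0], [[0, 0, 0], [-0.79, -1, 0], 0], [[0, 0, 0], [-0.79, -1, 0], 0], [[0, 0, 0], [-0.79, -1, 0], 0], [[0, 0, 0], [-0.79, -1, 0], 0], [[0, 0, 0], [-0.79, -1, 0], 0], [[0, 0, 0], [-0.79, -1, 0], 0], [[0, 0, 0], [-0.79, -1, 0], 0], [[0, 0, 0], [-0.79, -1, 0], 0], [[0, 0, 0], [-0.79, -1, 0], 0], [[0, 0, 0], [-0.4, -0.5, 0], 0], [[0, 0, 0], [0, 0, 0], 0]]}}

```text
t: 2.05
position: [433.7, 44.0, 242.0]
tcp_rot: [[-0.959, 0.282, -0.001], [0.282, 0.959, -0.0], [0.0, -0.001, -1.0]]
contact_force: [-0.3, 1.3, -0.6]
finger_gap: 0.998
```

Emit:
{"name": "step_arm", "arguments": {"series": [[[0, 0, 0], [-0.72, -0.905, 0], 0], [[0, 0, 0], [-0.72, -0.905, 0], 0], [[0, 0, 0], [-0.72, -0.905, 0], 0], [[0, 0, 0], [-0.72, -0.905, 0], 0], [[0, 0, 0], [-0.72, -0.905, 0], 0], [[0, 0, 0], [-0.72, -0.905, 0], 0], [[0, 0, 0], [-0.72, -0.905, 0], 0], [[0, 0, 0.7], [0, 0, 0], 0], [[0, 0, 0.7], [0, 0, 0], 0], [[0, 0, 0], [0, 0, 0], 0], [[0, 0, 0], [0, 0, 0], 0]]}}

```text
t: 3.15
position: [525.4, -178.2, 242.3]
tcp_rot: [[-0.929, 0.37, -0.0], [0.37, 0.929, 0.0], [0.0, 0.0, -1.0]]
contact_force: [-0.2, -0.8, -0.6]
finger_gap: 1.0
```

Run:
```python
from h import *
s=manip.state(); m=camera_model('wrist'); im=capture('wrist'); cv2.imwrite('pics/w1.png',im[:,:,::-1])
np.savez('w1.npz',**m)
print(s['position'],s['tcp_rot'].round(4).tolist(),s['contact_force'],s['q'])
R=m['R'];print(proj([[537.2,-157.6,102],[517,-205.3,102],[526.4,-180.8,84]],m), (-R.T@m['t']))
```

```text
[ 525.42571155 -178.16298931  242.27021861] [[-0.9292, 0.3695, -0.0001], [0.3695, 0.9292, 0.0001], [0.0001, 0.0001, -1.0]] [-0.23009227 -0.77254178 -0.61101931] [-3.72925859e-01 -1.46880732e-01  1.70153984e+00  6.28127507e-05
  1.58704564e+00 -1.56521083e+00]
[[341.98794716 192.14128211]
 [291.20360555 191.04435677]
 [317.09926156 186.15219732]] [ 454.82873829 -149.39291888  373.99994029]
```

View pics/w1.png

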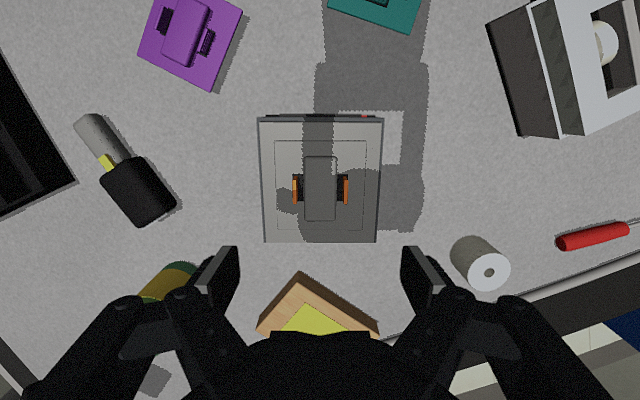

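Run:
```python
import cv2
im=cv2.imread('pics/w1.png')[105:255,245:395]
cv2.imwrite('pics/w1c.png',cv2.resize(im,(600,600),interpolation=cv2.INTER_CUBIC))
```

```text
(no output)
```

View pics/w1c.png

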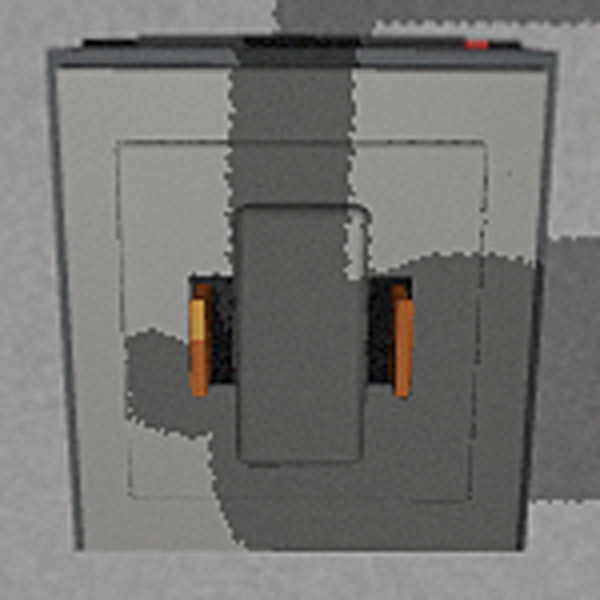

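Run:
```python
from h import *
m=dict(np.load('w1.npz'))
T=lambda c:(np.array(c,float)+.5)/4-.5+np.array([245,105])
for name,pts,z in(('plate',[(118,143),(486,143),(471,501),(130,497)],84),('frame',[(53,68),(553,68),(524,550),(78,550)],80),('hoodtop',[(234,206),(371,206),(362,466),(238,466)],96),('tabs',[(190,300),(412,300),(411,396),(193,396)],102)):
    P=onplane(T(pts),m,z);print(name,P.mean(0).round(1))
    ed=[P[(i+1)%4]-P[i] for i in range(4)]
    print([round(float(np.linalg.norm(v)),1) for v in ed],[round(float(np.degrees(np.arctan2(v[1],v[0]))),1) for v in ed])
```

```text
plate [ 528.4 -178.3   84. ]
[94.9, 100.3, 96.9, 99.1] [68.3, -21.3, -112.4, 157.6]
frame [ 528.2 -178.    80. ]
[128.5, 136.5, 130.6, 136.5] [68.3, -21.4, -111.7, 157.7]
hoodtop [ 528.1 -178.2   96. ]
[34.4, 70.2, 33.4, 70.2] [68.3, -22.6, -111.7, 158.2]
tabs [ 528.6 -178.3  102. ]
[55.9, 25.5, 56.3, 25.5] [68.3, -20.5, -111.7, 158.4]
```

Emit:
{"name": "step_arm", "arguments": {"series": [[[0, 0, 0], [-0.087, -0.01, 0.5], 0.224], [[0, 0, 0], [0, 0, 0.9], 0.224], [[0, 0, 0], [0, 0, 0.9], 0.224], [[0, 0, 0], [0, 0, 0.9], 0.224], [[0, 0, 0], [0, 0, 0.6], 0.224], [[0, 0, 0], [0, 0, 0.4], 0.224], [[0, 0, 0], [0, 0, 0.2], 0.224], [[0, 0, 0], [0, 0, 0], 0.224], [[0, 0, 0], [0, 0, 0], 0.224]]}}

```text
t: 4.1
position: [528.0, -180.1, 111.0]
tcp_rot: [[-0.929, 0.371, 0.001], [0.371, 0.929, -0.0], [-0.001, 0.0, -1.0]]
contact_force: [-0.9, -0.4, -0.3]
finger_gap: 0.776
```

Run:
```python
from h import *
im=capture('wrist'); cv2.imwrite('pics/w2.png',im[:,:,::-1])
s=manip.state();print(s['position'],s['contact_force'],s['finger_gap'])
im=capture('side');cv2.imwrite('pics/s2.png',cv2.resize(im[100:300,350:550,::-1],(600,600)))
```

```text
[ 528.11609457 -180.15672229  111.26125758] [ 0.64181385  0.18064219 -0.52841264] 0.7752876982112104
```

View pics/w2.png

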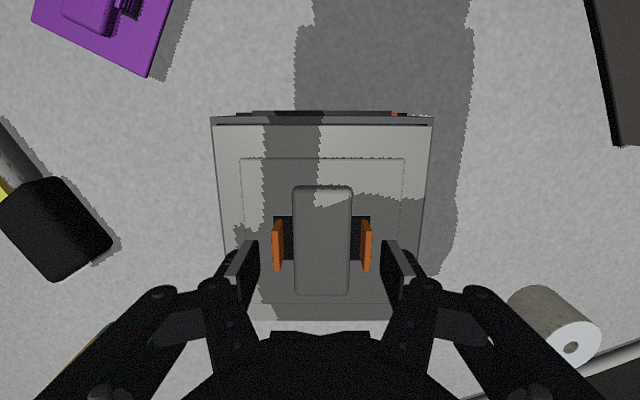

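View pics/s2.png

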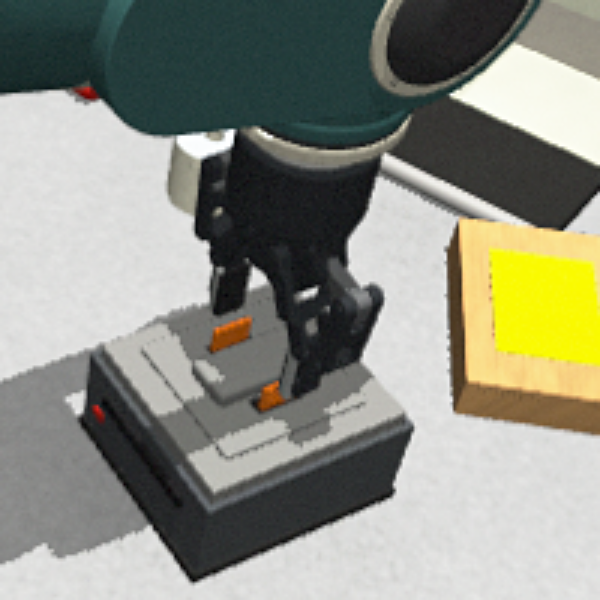

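Pads are at columns 258 and 382 and the tabs at 272 to 372, so the gripper is centred. I'll go down and feel for the plate.

Emit:
{"name": "step_arm", "arguments": {"series": [[[0, 0, 0], [0, 0, 0.15], 0.224], [[0, 0, 0], [0, 0, 0.15], 0.224], [[0, 0, 0], [0, 0, 0.1], 0.224], [[0, 0, 0], [0, 0, 0.05], 0.224], [[0, 0, 0], [0, 0, 0], 0.224]]}}

```text
t: 4.7
position: [527.6, -180.0, 96.5]
tcp_rot: [[-0.928, 0.371, -0.0], [0.371, 0.928, 0.0], [0.0, 0.0, -1.0]]
contact_force: [-0.3, -0.4, 0.1]
finger_gap: 0.78
```

Emit:
{"name": "step_arm", "arguments": {"series": [[[0, 0, 0], [0, 0, 0.04], 0.224], [[0, 0, 0], [0, 0, 0.03], 0.224]]}}

```text
t: 4.9
position: [527.8, -180.0, 94.8]
tcp_rot: [[-0.928, 0.371, 0.0], [0.371, 0.928, -0.0], [-0.0, -0.0, -1.0]]
contact_force: [0.4, -0.5, 1.0]
finger_gap: 0.779
```

Emit:
{"name": "step_arm", "arguments": {"series": [[[0, 0, 0], [0, 0, 0.03], 0.224], [[0, 0, 0], [0, 0, 0.02], 0.224]]}}

```text
t: 5.1
position: [527.7, -180.0, 93.1]
tcp_rot: [[-0.928, 0.371, -0.0], [0.371, 0.928, -0.0], [0.0, -0.0, -1.0]]
contact_force: [1.0, -0.1, 0.4]
finger_gap: 0.778
```

Emit:
{"name": "step_arm", "arguments": {"series": [[[0, 0, 0], [0, 0, 0.04], 0.224], [[0, 0, 0], [0, 0, 0], 0.224]]}}

```text
t: 5.3
position: [527.7, -180.0, 91.8]
tcp_rot: [[-0.928, 0.371, -0.0], [0.371, 0.928, 0.0], [0.0, 0.0, -1.0]]
contact_force: [0.4, -0.3, 0.0]
finger_gap: 0.774
```

Emit:
{"name": "step_arm", "arguments": {"series": [[[0, 0, 0], [0, 0, 0.04], 0.224], [[0, 0, 0], [0, 0, 0], 0.224]]}}

```text
t: 5.5
position: [527.7, -180.0, 90.7]
tcp_rot: [[-0.928, 0.371, -0.0], [0.371, 0.928, 0.0], [0.0, -0.0, -1.0]]
contact_force: [0.6, -0.5, 0.4]
finger_gap: 0.773
```

Emit:
{"name": "step_arm", "arguments": {"series": [[[0, 0, 0], [0, 0, 0.03], 0.224], [[0, 0, 0], [0, 0, 0], 0.224]]}}

```text
t: 5.7
position: [527.7, -180.0, 89.8]
tcp_rot: [[-0.928, 0.371, -0.0], [0.371, 0.928, 0.0], [0.0, -0.0, -1.0]]
contact_force: [0.1, 0.0, 0.0]
finger_gap: 0.778
```

Emit:
{"name": "step_arm", "arguments": {"series": [[[0, 0, 0], [0, 0, 0.03], 0.224], [[0, 0, 0], [0, 0, 0], 0.224]]}}

```text
t: 5.9
position: [527.8, -180.0, 89.2]
tcp_rot: [[-0.928, 0.371, 0.0], [0.371, 0.928, -0.0], [-0.0, -0.0, -1.0]]
contact_force: [-1.4, 0.5, 4.2]
finger_gap: 0.776
```

Emit:
{"name": "step_arm", "arguments": {"series": [[[0, 0, 0], [0, 0, 0.03], 0.224], [[0, 0, 0], [0, 0, 0], 0.224]]}}

```text
t: 6.1
position: [527.8, -180.0, 88.4]
tcp_rot: [[-0.928, 0.371, 0.0], [0.371, 0.928, -0.0], [-0.0, -0.0, -1.0]]
contact_force: [-1.8, 0.3, 4.3]
finger_gap: 0.779
```

Emit:
{"name": "step_arm", "arguments": {"series": [[[0, 0, 0], [0, 0, 0.03], 0.224], [[0, 0, 0], [0, 0, 0], 0.224]]}}

```text
t: 6.3
position: [527.8, -180.0, 88.3]
tcp_rot: [[-0.928, 0.371, 0.0], [0.371, 0.928, -0.0], [-0.0, -0.0, -1.0]]
contact_force: [-7.4, 3.0, 14.2]
finger_gap: 0.773
```

Plate felt with the TCP at about 88.5. I'll back off for the finger swing, then close in stages.

Emit:
{"name": "step_arm", "arguments": {"series": [[[0, 0, 0], [0, 0, -0.1], 0.224], [[0, 0, 0], [0, 0, -0.1], 0.26], [[0, 0, 0], [0, 0, 0], 0.3], [[0, 0, 0], [0, 0, 0], 0.32], [[0, 0, 0], [0, 0, 0], 0.32], [[0, 0, 0], [0, 0, 0], 0.32]]}}

```text
t: 6.9
position: [527.7, -179.9, 93.0]
tcp_rot: [[-0.928, 0.371, -0.0], [0.371, 0.928, 0.0], [0.0, 0.0, -1.0]]
contact_force: [0.7, 0.3, -0.1]
finger_gap: 0.68
```

Emit:
{"name": "step_arm", "arguments": {"series": [[[0, 0, 0], [0, 0, 0], 0.33], [[0, 0, 0], [0, 0, 0], 0.34], [[0, 0, 0], [0, 0, 0], 0.35], [[0, 0, 0], [0, 0, 0], 0.35]]}}

```text
t: 7.3
position: [527.8, -179.9, 93.2]
tcp_rot: [[-0.928, 0.371, 0.0], [0.371, 0.928, 0.0], [0.0, 0.0, -1.0]]
contact_force: [1.5, 3.7, 2.2]
finger_gap: 0.654
```

Emit:
{"name": "step_arm", "arguments": {"series": [[[0, 0, 0], [0, 0, 0], 0.36], [[0, 0, 0], [0, 0, 0], 0.37], [[0, 0, 0], [0, 0, 0], 0.37]]}}

```text
t: 7.6
position: [527.8, -180.0, 93.3]
tcp_rot: [[-0.928, 0.371, 0.0], [0.371, 0.928, -0.0], [-0.0, 0.0, -1.0]]
contact_force: [1.4, 3.8, 3.9]
finger_gap: 0.63
```

Emit:
{"name": "step_arm", "arguments": {"series": [[[0, 0, 0], [0, 0.03, -0.02], 0.37], [[0, 0, 0], [0, 0, 0], 0.37]]}}

```text
t: 7.8
position: [527.8, -179.5, 93.4]
tcp_rot: [[-0.928, 0.372, -0.001], [0.372, 0.928, -0.001], [0.0, -0.001, -1.0]]
contact_force: [0.7, -3.1, -2.1]
finger_gap: 0.628
```

Emit:
{"name": "step_arm", "arguments": {"series": [[[0, 0, 0], [0, 0.02, -0.01], 0.38], [[0, 0, 0], [0, 0, 0], 0.38]]}}

```text
t: 8.0
position: [528.1, -178.8, 93.8]
tcp_rot: [[-0.928, 0.372, -0.001], [0.372, 0.928, -0.0], [0.0, -0.001, -1.0]]
contact_force: [0.9, -4.4, -5.3]
finger_gap: 0.621
```

Emit:
{"name": "step_arm", "arguments": {"series": [[[0, 0, 0], [0, -0.02, 0.02], 0.39], [[0, 0, 0], [0, 0, 0], 0.4], [[0, 0, 0], [0, 0, 0], 0.4]]}}

```text
t: 8.3
position: [528.1, -179.1, 93.8]
tcp_rot: [[-0.928, 0.371, 0.0], [0.371, 0.928, 0.0], [-0.0, 0.0, -1.0]]
contact_force: [-2.1, 0.9, 3.6]
finger_gap: 0.602
```

Emit:
{"name": "step_arm", "arguments": {"series": [[[0, 0, 0], [0, -0.008, 0], 0.41], [[0, 0, 0], [0, 0, 0], 0.42], [[0, 0, 0], [0, 0, 0], 0.425], [[0, 0, 0], [0, 0, 0], 0.425]]}}

```text
t: 8.7
position: [528.0, -179.4, 93.5]
tcp_rot: [[-0.928, 0.371, 0.0], [0.371, 0.928, 0.0], [-0.0, 0.0, -1.0]]
contact_force: [-2.1, 1.9, 4.4]
finger_gap: 0.576
```

Emit:
{"name": "step_arm", "arguments": {"series": [[[0, 0, 0], [0, 0, -0.03], 0.425], [[0, 0, 0], [0, 0, -0.02], 0.425], [[0, 0, 0], [0, 0, 0], 0.425]]}}

```text
t: 9.0
position: [527.9, -179.4, 94.7]
tcp_rot: [[-0.928, 0.371, -0.0], [0.371, 0.928, 0.0], [0.0, -0.0, -1.0]]
contact_force: [0.3, -0.4, -0.4]
finger_gap: 0.573
```

Emit:
{"name": "step_arm", "arguments": {"series": [[[0, 0, 0], [0, 0, -0.03], 0.425], [[0, 0, 0], [0, 0, -0.02], 0.425], [[0, 0, 0], [0, 0, 0], 0.425]]}}

```text
t: 9.3
position: [528.1, -179.2, 96.8]
tcp_rot: [[-0.929, 0.371, 0.0], [0.371, 0.929, 0.0], [-0.0, 0.0, -1.0]]
contact_force: [-0.1, 3.6, 2.4]
finger_gap: 0.573
```

Emit:
{"name": "step_arm", "arguments": {"series": [[[0, 0, 0], [0, 0, -0.07], 0.425], [[0, 0, 0], [0, 0, -0.1], 0.425], [[0, 0, 0], [0, 0, -0.1], 0.425], [[0, 0, 0], [0, 0, -0.1], 0.425], [[0, 0, 0], [0, 0, 0], 0.425]]}}

```text
t: 9.8
position: [528.1, -179.6, 108.3]
tcp_rot: [[-0.928, 0.371, 0.001], [0.371, 0.928, -0.001], [-0.001, -0.0, -1.0]]
contact_force: [0.3, -0.3, -1.0]
finger_gap: 0.571
```

Run:
```python
from h import *
im=capture('side');cv2.imwrite('pics/s3.png',cv2.resize(im[120:300,370:500,::-1],(433,600)))
```

```text
(no output)
```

View pics/s3.png

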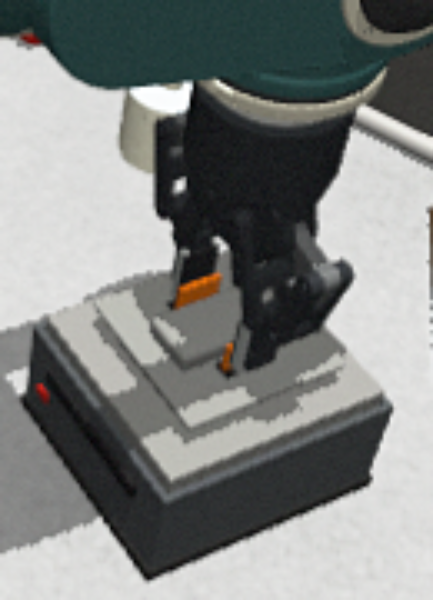

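The cover rises freely (about 1 N carried). I'll lift it clear and carry it towards the white printer.

Emit:
{"name": "step_arm", "arguments": {"series": [[[0, 0, 0], [0, 0, -0.4], 0.425], [[0, 0, 0], [0, 0, -0.8], 0.425], [[0, 0, 0], [0, 0, -0.9], 0.425], [[0, 0, 0], [0, 0, -0.6], 0.425], [[0, 0, 0], [0, 0, -0.3], 0.425], [[0, 0, 0], [0, 0, 0], 0.425]]}}

```text
t: 10.45
position: [528.3, -179.5, 199.0]
tcp_rot: [[-0.928, 0.371, 0.002], [0.371, 0.928, -0.001], [-0.002, -0.0, -1.0]]
contact_force: [0.5, -0.9, -2.1]
finger_gap: 0.576
```

Emit:
{"name": "step_arm", "arguments": {"series": [[[0, 0, 0], [0.1, 0.4, 0], 0.425], [[0, 0, -0.42], [0.1, 0.8, 0], 0.425], [[0, 0, 0], [0.1, 0.8, 0], 0.425], [[0, 0, 0], [0.1, 0.8, 0], 0.425], [[0, 0, 0], [0.1, 0.8, 0], 0.425], [[0, 0, 0], [0.1, 0.8, 0], 0.425], [[0, 0, 0], [0.1, 0.8, 0], 0.425], [[0, 0, 0], [0.1, 0.8, 0], 0.425], [[0, 0, 0], [0.1, 0.8, 0], 0.425], [[0, 0, 0], [0.1, 0.8, 0], 0.425], [[0, 0, 0], [0.1, 0.8, 0], 0.425], [[0, 0, 0], [0.1, 0.8, 0], 0.425], [[0, 0, 0], [0, 0.6, 0], 0.425], [[0, 0, 0], [0, 0.4, 0], 0.425], [[0, 0, 0], [0, 0, 0], 0.425]]}}

```text
t: 11.95
position: [600.6, 121.2, 196.9]
tcp_rot: [[-0.939, 0.343, -0.001], [0.343, 0.939, -0.0], [0.001, -0.0, -1.0]]
contact_force: [0.7, -0.8, -1.7]
finger_gap: 0.578
```

Emit:
{"name": "step_arm", "arguments": {"series": [[[0, 0, 0], [-0.12, 0.8, 0], 0.425], [[0, 0, 0], [-0.12, 0.8, 0], 0.425], [[0, 0, -0.5], [0, 0, 0], 0.425], [[0, 0, -0.9], [0, 0, 0], 0.425], [[0, 0, -0.9], [0, 0, 0], 0.425], [[0, 0, -0.9], [0, 0, 0], 0.425], [[0, 0, -0.9], [0, 0, 0], 0.425], [[0, 0, -0.9], [0, 0, 0], 0.425], [[0, 0, -0.7], [0, 0, 0], 0.425], [[0, 0, -0.6], [0, 0, 0], 0.425], [[0, 0, 0], [0, 0, 0], 0.425], [[0, 0, 0], [0, 0, 0], 0.425]]}}

```text
t: 13.15
position: [623.7, 162.1, 197.5]
tcp_rot: [[-0.996, -0.087, -0.0], [-0.087, 0.996, -0.0], [0.0, -0.0, -1.0]]
contact_force: [0.3, -0.4, -1.5]
finger_gap: 0.574
```

Run:
```python
from h import *
s=manip.state(); m=camera_model('wrist'); im=capture('wrist'); cv2.imwrite('pics/w3.png',im[:,:,::-1])
np.savez('w3.npz',**m)
print(s['position'],s['tcp_rot'].round(4).tolist(),s['contact_force'])
print(proj([499.7,147.4,100],m))
```

```text
[623.73418293 162.09460221 197.52315848] [[-0.9962, -0.0866, -0.0001], [-0.0866, 0.9962, -0.0002], [0.0001, -0.0001, -1.0]] [ 0.34139875 -0.43669744 -1.49593093]
[[313.3496449   43.18962563]]
```

View pics/w3.png

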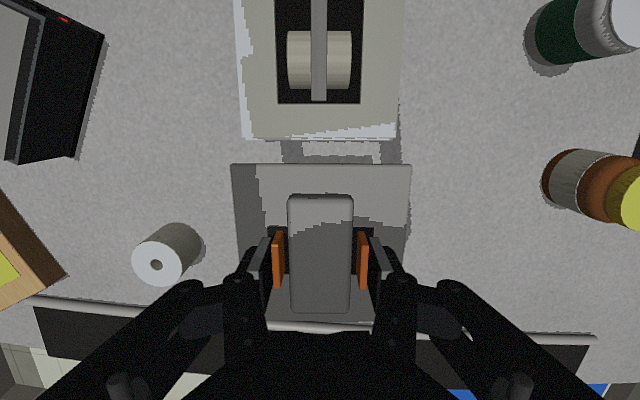

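Emit:
{"name": "step_arm", "arguments": {"series": [[[0, 0, 0], [0.2, 0, -0.5], 0.425], [[0, 0, 0], [0.4, 0, -0.8], 0.425], [[0, 0, 0], [0.3, 0, -0.5], 0.425], [[0, 0, 0], [0, 0, 0], 0.425], [[0, 0, 0], [0, 0, 0], 0.425], [[0, 0, 0], [0, 0, 0], 0.425]]}}

```text
t: 13.8
position: [596.8, 160.3, 250.5]
tcp_rot: [[-0.996, -0.088, -0.001], [-0.088, 0.996, -0.0], [0.001, -0.0, -1.0]]
contact_force: [0.7, -1.2, -0.9]
finger_gap: 0.575
```

Run:
```python
from h import *
s=manip.state(); m=camera_model('wrist'); im=capture('wrist'); cv2.imwrite('pics/w4.png',im[:,:,::-1])
np.savez('w4.npz',pos=s['position'],rot=s['tcp_rot'],**m)
print(s['position'],s['tcp_rot'].round(4).tolist(),s['contact_force'])
c=im[0:200,220:420,::-1];cv2.imwrite('pics/w4a.png',cv2.resize(c,(600,600),interpolation=cv2.INTER_CUBIC))
c=im[150:350,220:420,::-1];cv2.imwrite('pics/w4b.png',cv2.resize(c,(600,600),interpolation=cv2.INTER_CUBIC))
```

```text
[596.79619943 160.27029285 250.51627155] [[-0.9961, -0.0884, -0.0012], [-0.0884, 0.9961, -0.0003], [0.0012, -0.0002, -1.0]] [ 0.67824241 -1.16132903 -0.91008767]
```

View pics/w4a.png

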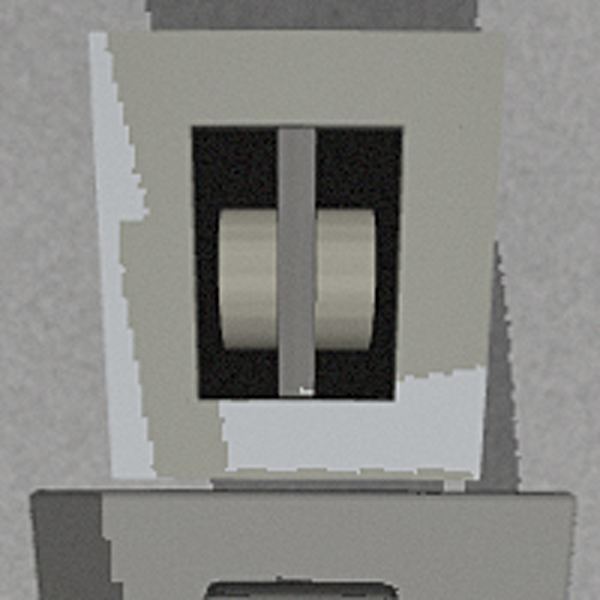

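View pics/w4b.png

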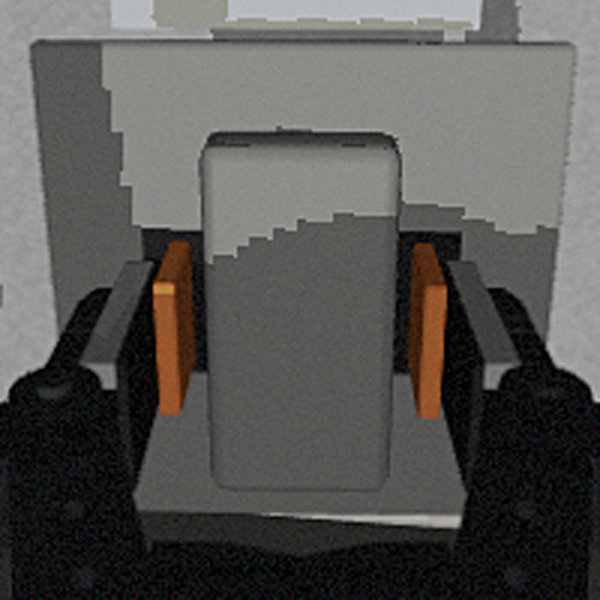

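Run:
```python
from h import *
d=dict(np.load('w4.npz'));m=d
pos=d['pos'];Rt=d['rot']
def rep(name,pts,org,z):
    p=(np.array(pts,float)+.5)/3-.5+np.array(org)
    P=onplane(p,m,z)
    ed=[P[(i+1)%4]-P[i] for i in range(4)]
    c=P.mean(0)
    print(name,z,c.round(1),'tool',((c-pos)@Rt).round(2),[round(float(np.linalg.norm(v)),1) for v in ed],[round(float(np.degrees(np.arctan2(v[1],v[0]))),1) for v in ed])
for z in(98,100,102): rep('open',[(192,126),(404,126),(395,401),(199,399)],(220,0),z)
for z in(98,100,102): rep('frame',[(90,32),(506,32),(481,478),(112,478)],(220,0),z)
for o in(0,2.7,5): rep('hood',[(205,148),(398,148),(388,490),(212,490)],(220,150),pos[2]+o)
for o in (-8,-10,-12):
    P=onplane((np.array([(32,45),(575,45)],float)+.5)/3-.5+[220,150],m,pos[2]+o); v=P[1]-P[0]
    c=P.mean(0);print(o,((c-pos)@Rt).round(2),np.linalg.norm(v).round(2),np.degrees(np.arctan2(v[1],v[0])).round(2))
print(np.degrees(np.arctan2(Rt[1,1],Rt[0,1])))
```

```text
open 98 [500.7 151.8  98. ] tool [9.6290e+01 4.0000e-02 1.5263e+02] [65.5, 83.7, 65.6, 83.1] [95.1, 4.9, -85.5, -175.2]
open 100 [500.8 151.8 100. ] tool [9.6150e+01 5.0000e-02 1.5063e+02] [65.0, 83.1, 65.1, 82.5] [95.1, 4.9, -85.5, -175.2]
open 102 [501.  151.8 102. ] tool [9.6000e+01 5.0000e-02 1.4863e+02] [64.5, 82.5, 64.6, 81.9] [95.1, 4.9, -85.5, -175.2]
frame 98 [500.6 151.6  98. ] tool [ 9.6430e+01 -7.0000e-02  1.5263e+02] [125.7, 136.0, 126.8, 136.1] [95.1, 5.1, -84.9, -175.4]
frame 100 [500.7 151.7 100. ] tool [ 9.6280e+01 -6.0000e-02  1.5063e+02] [124.8, 135.1, 125.9, 135.2] [95.1, 5.1, -84.9, -175.4]
frame 102 [500.9 151.7 102. ] tool [ 9.6140e+01 -6.0000e-02  1.4863e+02] [123.9, 134.1, 125.1, 134.2] [95.1, 5.1, -84.9, -175.4]
hood 250.51627154615863 [597.4 161.4 250.5] tool [-0.65  1.04 -0.  ] [32.0, 68.9, 33.8, 68.9] [95.1, 5.6, -84.9, -175.8]
hood 253.21627154615862 [595.8 161.2 253.2] tool [ 0.92  1.04 -2.7 ] [31.4, 67.5, 33.1, 67.5] [95.1, 5.6, -84.9, -175.8]
hood 255.51627154615863 [594.5 161.1 255.5] tool [ 2.25  1.04 -5.  ] [30.8, 66.3, 32.5, 66.3] [95.1, 5.6, -84.9, -175.8]
-8 [49.66  1.49  8.06] 92.55 95.1
-10 [49.29  1.49 10.06] 93.88 95.1
-12 [48.91  1.5  12.06] 95.2 95.1
95.07264706605783
```

Emit:
{"name": "step_arm", "arguments": {"series": [[[0, 0, 0], [0.4, 0, 0], 0.425], [[0, 0, 0], [0.8, 0, 0], 0.425], [[0, 0, 0], [0.9, -0.05, 0.2], 0.425], [[0, 0, 0], [0.7, 0, 0.6], 0.425], [[0, 0, 0], [0.4, 0, 0.8], 0.425], [[0, 0, 0], [0, 0, 0.8], 0.425], [[0, 0, 0], [0, 0, 0.7], 0.425], [[0, 0, 0], [0, 0, 0.4], 0.425], [[0, 0, 0], [0, 0, 0.1], 0.425], [[0, 0, 0], [0, 0, 0], 0.425], [[0, 0, 0], [0, 0, 0], 0.425]]}}

```text
t: 14.95
position: [501.7, 150.4, 144.6]
tcp_rot: [[-0.996, -0.088, 0.001], [-0.088, 0.996, 0.0], [-0.001, 0.0, -1.0]]
contact_force: [-0.5, -0.1, -1.1]
finger_gap: 0.572
```

Run:
```python
from h import *
s=manip.state();d=np.load('w4.npz')
tgt=d['pos']+d['rot']@np.array([96.1,-1.5,0])
print(s['position'],tgt,'err tool',(tgt-s['position'])@s['tcp_rot'],np.degrees(np.arctan2(s['tcp_rot'][1,1],s['tcp_rot'][0,1])),s['contact_force'])
im=capture('side');cv2.imwrite('pics/s5.png',cv2.resize(im[40:220,220:370,::-1],(500,600)))
```

```text
[501.7479498  150.39708321 144.61288846] [501.20527957 150.27915043 250.63078575] err tool [ 4.28701945e-01 -5.40762980e-02 -1.06018471e+02] 95.0767236960181 [-0.49456071 -0.13391319 -1.11675386]
```

View pics/s5.png

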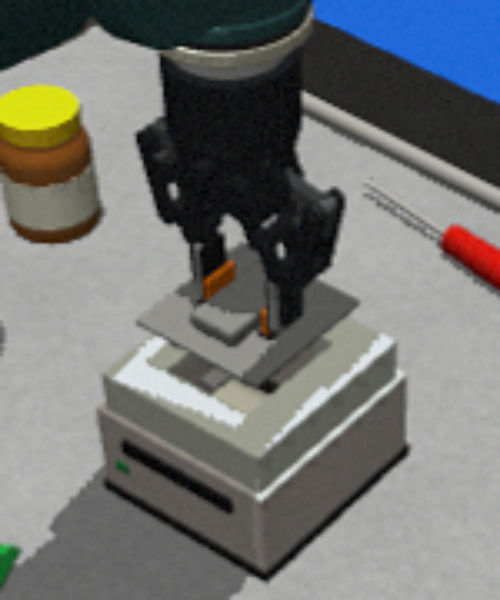

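Cover is aligned above the white frame. I'll go down slowly and feel.

Emit:
{"name": "step_arm", "arguments": {"series": [[[0, 0, 0], [0.014, 0, 0.2], 0.425], [[0, 0, 0], [0, 0, 0.15], 0.425], [[0, 0, 0], [0, 0, 0.1], 0.425], [[0, 0, 0], [0, 0, 0.05], 0.425], [[0, 0, 0], [0, 0, 0], 0.425]]}}

```text
t: 15.5
position: [500.8, 150.3, 128.3]
tcp_rot: [[-0.996, -0.089, -0.0], [-0.089, 0.996, -0.0], [0.0, -0.0, -1.0]]
contact_force: [0.6, 0.5, -0.6]
finger_gap: 0.574
```

Emit:
{"name": "step_arm", "arguments": {"series": [[[0, 0, 0], [0, 0, 0.06], 0.425], [[0, 0, 0], [0, 0, 0.06], 0.425], [[0, 0, 0], [0, 0, 0], 0.425]]}}

```text
t: 15.8
position: [500.9, 150.2, 124.8]
tcp_rot: [[-0.996, -0.088, -0.0], [-0.088, 0.996, -0.0], [0.0, -0.0, -1.0]]
contact_force: [0.4, -0.2, -1.1]
finger_gap: 0.573
```

Emit:
{"name": "step_arm", "arguments": {"series": [[[0, 0, 0], [0, 0, 0.05], 0.425], [[0, 0, 0], [0, 0, 0.05], 0.425], [[0, 0, 0], [0, 0, 0], 0.425]]}}

```text
t: 16.1
position: [500.9, 150.2, 121.8]
tcp_rot: [[-0.996, -0.088, -0.0], [-0.088, 0.996, -0.0], [0.0, -0.0, -1.0]]
contact_force: [0.8, 0.1, -1.5]
finger_gap: 0.575
```

Emit:
{"name": "step_arm", "arguments": {"series": [[[0, 0, 0], [0, 0, 0.04], 0.425], [[0, 0, 0], [0, 0, 0.03], 0.425], [[0, 0, 0], [0, 0, 0], 0.425]]}}

```text
t: 16.4
position: [501.0, 150.2, 119.9]
tcp_rot: [[-0.996, -0.088, 0.0], [-0.088, 0.996, -0.0], [-0.0, -0.0, -1.0]]
contact_force: [1.0, -1.0, -1.5]
finger_gap: 0.577
```

Emit:
{"name": "step_arm", "arguments": {"series": [[[0, 0, 0], [0, 0, 0.04], 0.425], [[0, 0, 0], [0, 0, 0.03], 0.425], [[0, 0, 0], [0, 0, 0], 0.425]]}}

```text
t: 16.7
position: [501.1, 150.4, 117.9]
tcp_rot: [[-0.996, -0.089, 0.0], [-0.089, 0.996, 0.0], [-0.0, 0.0, -1.0]]
contact_force: [1.3, 0.7, 1.6]
finger_gap: 0.575
```

Emit:
{"name": "step_arm", "arguments": {"series": [[[0, 0, 0], [0, 0, 0.04], 0.425], [[0, 0, 0], [0, 0, 0.03], 0.425], [[0, 0, 0], [0, 0, 0], 0.425]]}}

```text
t: 17.0
position: [501.0, 150.5, 115.8]
tcp_rot: [[-0.996, -0.089, 0.0], [-0.089, 0.996, 0.001], [-0.0, 0.0, -1.0]]
contact_force: [-0.1, 3.8, 2.9]
finger_gap: 0.576
```

Emit:
{"name": "step_arm", "arguments": {"series": [[[0, 0, 0], [0, 0.015, 0.04], 0.425], [[0, 0, 0], [0, 0, 0.02], 0.425], [[0, 0, 0], [0, 0, 0], 0.425]]}}

```text
t: 17.3
position: [501.1, 150.6, 114.3]
tcp_rot: [[-0.996, -0.088, 0.0], [-0.088, 0.996, -0.0], [-0.0, -0.0, -1.0]]
contact_force: [-1.1, 0.5, 7.3]
finger_gap: 0.572
```

Emit:
{"name": "step_arm", "arguments": {"series": [[[0, 0, 0], [0, 0, 0.04], 0.425], [[0, 0, 0], [0, 0, 0.01], 0.425], [[0, 0, 0], [0, 0, 0], 0.425]]}}

```text
t: 17.6
position: [501.1, 150.6, 112.9]
tcp_rot: [[-0.996, -0.088, 0.001], [-0.088, 0.996, -0.0], [-0.0, -0.0, -1.0]]
contact_force: [-2.1, -0.8, 8.0]
finger_gap: 0.581
```

Emit:
{"name": "step_arm", "arguments": {"series": [[[0, 0, 0], [0, 0, 0.03], 0.425], [[0, 0, 0], [0, 0, 0], 0.425]]}}

```text
t: 17.8
position: [501.0, 150.6, 111.9]
tcp_rot: [[-0.996, -0.089, 0.0], [-0.089, 0.996, -0.0], [-0.0, -0.0, -1.0]]
contact_force: [-0.4, -0.6, 6.6]
finger_gap: 0.576
```

Emit:
{"name": "step_arm", "arguments": {"series": [[[0, 0, 0], [0, 0, 0.03], 0.425], [[0, 0, 0], [0, 0, 0], 0.425]]}}

```text
t: 18.0
position: [501.0, 150.6, 110.7]
tcp_rot: [[-0.996, -0.088, 0.0], [-0.088, 0.996, -0.0], [-0.0, -0.0, -1.0]]
contact_force: [0.4, -0.6, 3.8]
finger_gap: 0.575
```

Run:
```python
from h import *
im=capture('side');cv2.imwrite('pics/s6.png',cv2.resize(im[90:220,235:355,::-1],(554,600)))
```

```text
(no output)
```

View pics/s6.png

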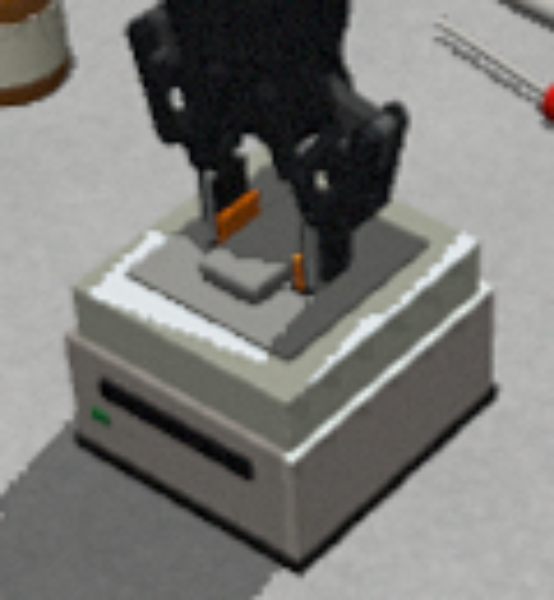

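Emit:
{"name": "step_arm", "arguments": {"series": [[[0, 0, 0], [0, 0, 0.03], 0.425], [[0, 0, 0], [0, 0, 0], 0.425]]}}

```text
t: 18.25
position: [501.0, 150.6, 110.4]
tcp_rot: [[-0.996, -0.088, 0.0], [-0.088, 0.996, -0.0], [-0.0, -0.0, -1.0]]
contact_force: [-2.3, -1.9, 11.3]
finger_gap: 0.574
```

Emit:
{"name": "step_arm", "arguments": {"series": [[[0, 0, 0], [0, 0, 0.02], 0.425], [[0, 0, 0], [0, 0, 0], 0.425]]}}

```text
t: 18.45
position: [501.1, 150.7, 110.4]
tcp_rot: [[-0.996, -0.088, 0.001], [-0.088, 0.996, -0.0], [-0.001, -0.0, -1.0]]
contact_force: [-5.4, -2.3, 17.5]
finger_gap: 0.577
```

Stiff contact at 17 N means the plate is on the frame. I'll let the tabs out slowly while following the swing to keep holding it down.

Emit:
{"name": "step_arm", "arguments": {"series": [[[0, 0, 0], [0, 0, 0.005], 0.415], [[0, 0, 0], [0, 0, 0.005], 0.405], [[0, 0, 0], [0, 0, 0], 0.405]]}}

```text
t: 18.75
position: [501.1, 150.8, 110.1]
tcp_rot: [[-0.996, -0.088, 0.001], [-0.088, 0.996, 0.0], [-0.001, 0.0, -1.0]]
contact_force: [-5.6, -0.8, 17.0]
finger_gap: 0.595
```

Emit:
{"name": "step_arm", "arguments": {"series": [[[0, 0, 0], [0, 0, 0.005], 0.395], [[0, 0, 0], [0, 0, 0.005], 0.385], [[0, 0, 0], [0, 0, 0], 0.385]]}}

```text
t: 19.05
position: [501.1, 150.9, 109.7]
tcp_rot: [[-0.996, -0.089, 0.001], [-0.089, 0.996, 0.0], [-0.001, 0.0, -1.0]]
contact_force: [-5.3, 0.6, 16.5]
finger_gap: 0.618
```

Emit:
{"name": "step_arm", "arguments": {"series": [[[0, 0, 0], [0, 0, 0.005], 0.375], [[0, 0, 0], [0, 0, 0.005], 0.365], [[0, 0, 0], [0, 0, 0], 0.365]]}}

```text
t: 19.35
position: [501.1, 150.9, 109.4]
tcp_rot: [[-0.996, -0.089, 0.001], [-0.089, 0.996, 0.0], [-0.001, 0.0, -1.0]]
contact_force: [-4.4, 0.2, 15.4]
finger_gap: 0.634
```

Perfectly steady at 15 to 17 N.

Emit:
{"name": "step_arm", "arguments": {"series": [[[0, 0, 0], [0, 0, 0.006], 0.355], [[0, 0, 0], [0, 0, 0.006], 0.345], [[0, 0, 0], [0, 0, 0], 0.345]]}}

```text
t: 19.65
position: [501.2, 150.8, 109.0]
tcp_rot: [[-0.996, -0.089, 0.001], [-0.089, 0.996, 0.0], [-0.001, 0.0, -1.0]]
contact_force: [-3.8, -0.5, 15.4]
finger_gap: 0.654
```

Emit:
{"name": "step_arm", "arguments": {"series": [[[0, 0, 0], [0, 0, 0.006], 0.335], [[0, 0, 0], [0, 0, 0.006], 0.325], [[0, 0, 0], [0, 0, 0], 0.325]]}}

```text
t: 19.95
position: [501.3, 150.9, 108.7]
tcp_rot: [[-0.996, -0.089, 0.001], [-0.089, 0.996, 0.0], [-0.001, 0.0, -1.0]]
contact_force: [-2.7, 0.1, 14.7]
finger_gap: 0.675
```

Emit:
{"name": "step_arm", "arguments": {"series": [[[0, 0, 0], [0, 0, 0.006], 0.31], [[0, 0, 0], [0, 0, 0.006], 0.295], [[0, 0, 0], [0, 0, 0], 0.28], [[0, 0, 0], [0, 0, 0], 0.28]]}}

```text
t: 20.35
position: [501.2, 150.8, 107.8]
tcp_rot: [[-0.996, -0.089, 0.001], [-0.089, 0.996, 0.0], [-0.001, 0.0, -1.0]]
contact_force: [-0.4, 0.8, 9.4]
finger_gap: 0.718
```

Emit:
{"name": "step_arm", "arguments": {"series": [[[0, 0, 0], [0, 0, 0], 0.22], [[0, 0, 0], [0, 0, -0.1], 0.2], [[0, 0, 0], [0, 0, -0.3], 0.2], [[0, 0, 0], [0, 0, -0.8], 0.2], [[0, 0, 0], [0, 0, -1], 0.2], [[0, 0, 0], [0, 0, -1], 0.2], [[0, 0, 0], [0, 0, -0.8], 0], [[0, 0, 0], [0, 0, 0], 0], [[0, 0, 0], [0, 0, 0], 0]]}}

```text
t: 21.25
position: [500.9, 150.7, 227.5]
tcp_rot: [[-0.996, -0.089, 0.0], [-0.089, 0.996, 0.0], [-0.0, 0.0, -1.0]]
contact_force: [0.2, -0.1, -0.7]
finger_gap: 1.001
```

Run:
```python
from h import *
s=manip.state();m=camera_model('wrist');im=capture('wrist');cv2.imwrite('pics/w7.png',cv2.resize(im[80:280,220:420,::-1],(600,600),interpolation=cv2.INTER_CUBIC))
np.savez('w7.npz',pos=s['position'],rot=s['tcp_rot'],**m);print(s['position'],s['contact_force'])
im=capture('side');cv2.imwrite('pics/s7.png',cv2.resize(im[90:220,235:355,::-1],(554,600),interpolation=cv2.INTER_CUBIC))
cv2.imwrite('pics/s7f.png',im[:,:,::-1])
```

```text
[500.88321601 150.71542515 227.47782324] [ 0.16370776 -0.14454551 -0.72154582]
```

View pics/w7.png

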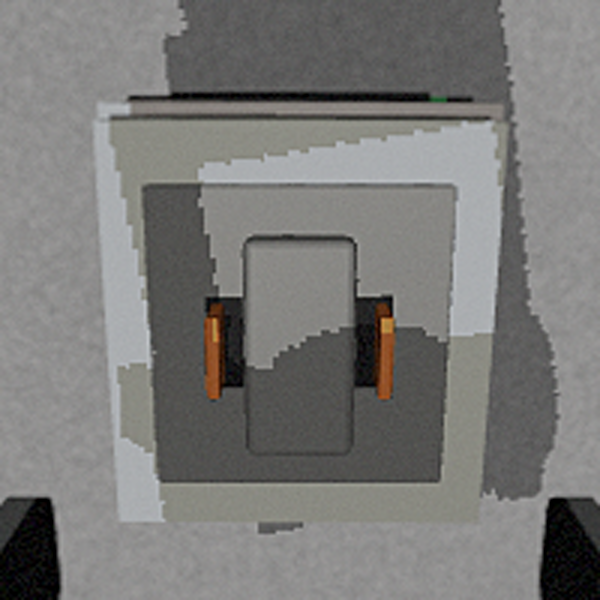

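View pics/s7.png

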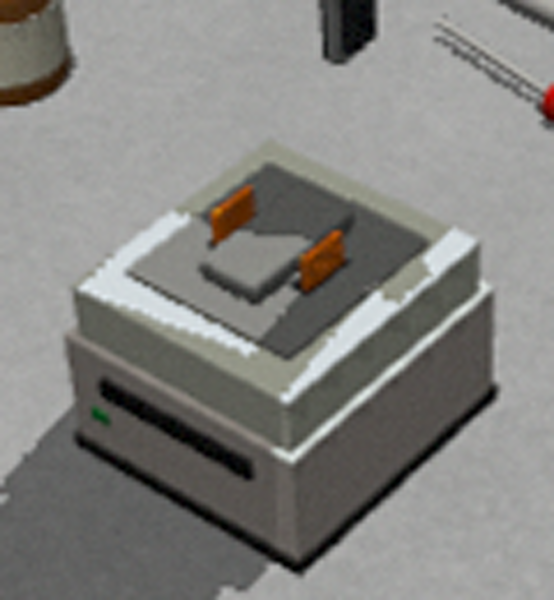

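Run:
```python
from h import *
m=dict(np.load('w7.npz'))
def f(p,z):
    P=onplane((np.array(p,float)+.5)/3-.5+[220,80],m,z);return P,np.linalg.norm(P[1]-P[0]).round(2)
for z in(118.5,120.5,122.5):
    print(z,'tabs',f([(205,318),(393,318)],z)[1],f([(207,399),(392,399)],z)[1],'hoodw',f([(244,238),(355,238)],z-6)[1],f([(248,454),(351,454)],z-6)[1],'plate',f([(142,184),(457,184)],z-18)[1],f([(160,482),(440,482)],z-18)[1])
P=onplane((np.array([(205,318),(393,318),(392,399),(207,399)],float)+.5)/3-.5+[220,80],m,120.5).mean(0)
H=onplane((np.array([(244,238),(355,238),(351,454),(248,454)],float)+.5)/3-.5+[220,80],m,114.5).mean(0)
print(P,H)
```

```text
118.5 tabs 56.19 57.0 hoodw 33.05 33.23 plate 96.7 95.91
120.5 tabs 55.73 56.53 hoodw 32.78 32.96 plate 95.96 95.17
122.5 tabs 55.26 56.05 hoodw 32.51 32.69 plate 95.21 94.43
[501.59623423 151.47685044 120.5       ] [500.68467805 151.46713273 114.5       ]
```

Tabs measure 56 mm apart, so they are fully out. As a check I'll press the hood gently with the shut fingers.

Emit:
{"name": "step_arm", "arguments": {"series": [[[0, 0, 0], [0, 0, 0], 1], [[0, 0, 0], [0, 0, 0.5], 1], [[0, 0, 0], [0, 0, 0.9], 1], [[0, 0, 0], [0, 0, 0.9], 1], [[0, 0, 0], [0, 0, 0.5], 1], [[0, 0, 0], [0, 0, 0.2], 1], [[0, 0, 0], [0, 0, 0], 1], [[0, 0, 0], [0, 0, 0], 1], [[0, 0, 0], [0, 0, 0], 1]]}}

```text
t: 22.25
position: [501.4, 150.8, 138.3]
tcp_rot: [[-0.996, -0.089, 0.002], [-0.088, 0.996, 0.0], [-0.002, 0.0, -1.0]]
contact_force: [0.9, 0.4, 0.4]
finger_gap: 0.002
```

Emit:
{"name": "step_arm", "arguments": {"series": [[[0, 0, 0], [0, 0, 0.05], 1], [[0, 0, 0], [0, 0, 0.04], 1]]}}

```text
t: 22.45
position: [501.1, 150.8, 134.8]
tcp_rot: [[-0.996, -0.088, 0.001], [-0.088, 0.996, 0.0], [-0.001, 0.0, -1.0]]
contact_force: [-0.7, 0.2, -0.1]
finger_gap: 0.003
```

Emit:
{"name": "step_arm", "arguments": {"series": [[[0, 0, 0], [0, 0, 0.03], 1], [[0, 0, 0], [0, 0, 0], 1]]}}

```text
t: 22.65
position: [500.9, 150.7, 133.4]
tcp_rot: [[-0.996, -0.088, -0.0], [-0.088, 0.996, -0.0], [0.0, -0.0, -1.0]]
contact_force: [0.6, 0.0, -0.6]
finger_gap: 0.001
```

Emit:
{"name": "step_arm", "arguments": {"series": [[[0, 0, 0], [0, 0, 0.04], 1], [[0, 0, 0], [0, 0, 0.04], 1], [[0, 0, 0], [0, 0, 0], 1]]}}

```text
t: 22.95
position: [500.8, 150.7, 130.9]
tcp_rot: [[-0.996, -0.088, -0.0], [-0.088, 0.996, -0.0], [0.0, -0.0, -1.0]]
contact_force: [-0.4, -0.4, 0.2]
finger_gap: -0.0
```

Emit:
{"name": "step_arm", "arguments": {"series": [[[0, 0, 0], [0, 0, 0.04], 1], [[0, 0, 0], [0, 0, 0.02], 1], [[0, 0, 0], [0, 0, 0], 1]]}}

```text
t: 23.25
position: [500.9, 150.7, 129.2]
tcp_rot: [[-0.996, -0.089, -0.0], [-0.089, 0.996, -0.0], [0.0, -0.0, -1.0]]
contact_force: [-0.1, 0.3, 0.1]
finger_gap: 0.002
```

Emit:
{"name": "step_arm", "arguments": {"series": [[[0, 0, 0], [0, 0, 0.03], 1], [[0, 0, 0], [0, 0, 0], 1]]}}

```text
t: 23.45
position: [500.9, 150.7, 128.3]
tcp_rot: [[-0.996, -0.088, -0.0], [-0.088, 0.996, -0.0], [0.0, 0.0, -1.0]]
contact_force: [0.2, 0.6, -0.5]
finger_gap: 0.001
```

Emit:
{"name": "step_arm", "arguments": {"series": [[[0, 0, 0], [0, 0, 0.03], 1], [[0, 0, 0], [0, 0, 0], 1]]}}

```text
t: 23.65
position: [500.9, 150.7, 127.4]
tcp_rot: [[-0.996, -0.089, -0.0], [-0.089, 0.996, -0.0], [0.0, -0.0, -1.0]]
contact_force: [0.4, -0.1, 0.3]
finger_gap: -0.002
```

Emit:
{"name": "step_arm", "arguments": {"series": [[[0, 0, 0], [0, 0, 0.03], 1], [[0, 0, 0], [0, 0, 0], 1]]}}

```text
t: 23.85
position: [500.9, 150.7, 126.5]
tcp_rot: [[-0.996, -0.089, -0.0], [-0.089, 0.996, -0.0], [0.0, -0.0, -1.0]]
contact_force: [0.3, -0.9, -0.2]
finger_gap: -0.001
```

Emit:
{"name": "step_arm", "arguments": {"series": [[[0, 0, 0], [0, 0, 0.02], 1], [[0, 0, 0], [0, 0, 0], 1]]}}

```text
t: 24.05
position: [501.0, 150.7, 126.3]
tcp_rot: [[-0.996, -0.088, 0.0], [-0.088, 0.996, 0.0], [-0.0, 0.0, -1.0]]
contact_force: [-2.2, -0.8, 3.9]
finger_gap: 0.001
```

Emit:
{"name": "step_arm", "arguments": {"series": [[[0, 0, 0], [0, 0, 0.02], 1], [[0, 0, 0], [0, 0, 0], 1]]}}

```text
t: 24.25
position: [500.9, 150.7, 125.5]
tcp_rot: [[-0.996, -0.088, 0.0], [-0.088, 0.996, 0.0], [-0.0, -0.0, -1.0]]
contact_force: [-2.1, 0.2, 4.6]
finger_gap: -0.003
```

Emit:
{"name": "step_arm", "arguments": {"series": [[[0, 0, 0], [0, 0, 0.02], 1], [[0, 0, 0], [0, 0, 0], 1]]}}

```text
t: 24.45
position: [501.0, 150.7, 125.3]
tcp_rot: [[-0.996, -0.088, 0.0], [-0.088, 0.996, 0.0], [-0.0, 0.0, -1.0]]
contact_force: [-4.4, -1.3, 8.2]
finger_gap: -0.002
```

Emit:
{"name": "step_arm", "arguments": {"series": [[[0, 0, 0], [0, 0, 0.02], 1], [[0, 0, 0], [0, 0, 0], 1]]}}

```text
t: 24.65
position: [501.0, 150.8, 125.3]
tcp_rot: [[-0.996, -0.089, 0.0], [-0.089, 0.996, 0.0], [-0.001, 0.0, -1.0]]
contact_force: [-6.6, -1.4, 14.1]
finger_gap: 0.003
```

The hood gave about 1 mm and then stopped hard, which matches the play of hooked barbs (7 mm against a 6 mm frame). I'll retract and check.

Emit:
{"name": "step_arm", "arguments": {"series": [[[0, 0, 0], [0, 0, -0.1], 1], [[0, 0, 0], [0, 0, -0.5], 1], [[0, 0, 0], [0, 0, -1], 1], [[0, 0, 0], [0, 0, -1], 1], [[0, 0, 0], [0, 0, -0.8], 0.5], [[0, 0, 0], [0, 0, 0], 0.5], [[0, 0, 0], [0, 0, 0], 0.5]]}}

```text
t: 25.35
position: [501.0, 150.8, 226.8]
tcp_rot: [[-0.996, -0.089, 0.001], [-0.089, 0.996, 0.0], [-0.001, 0.0, -1.0]]
contact_force: [0.4, 0.2, -0.8]
finger_gap: 0.494
```

Run:
```python
from h import *
im=capture('side');a=im[90:220,235:355,::-1];cv2.imwrite('pics/s8.png',cv2.resize(a,(554,600),interpolation=cv2.INTER_CUBIC))
b=cv2.imread('pics/s7f.png')[90:220,235:355];print(np.abs(a[40:].astype(int)-b[40:]).mean())
print(manip.state()['contact_force'],manip.state()['t'])
```

```text
2.373611111111111
[0.73422442 0.19888998 0.22641253] 25.4
```

View pics/s8.png

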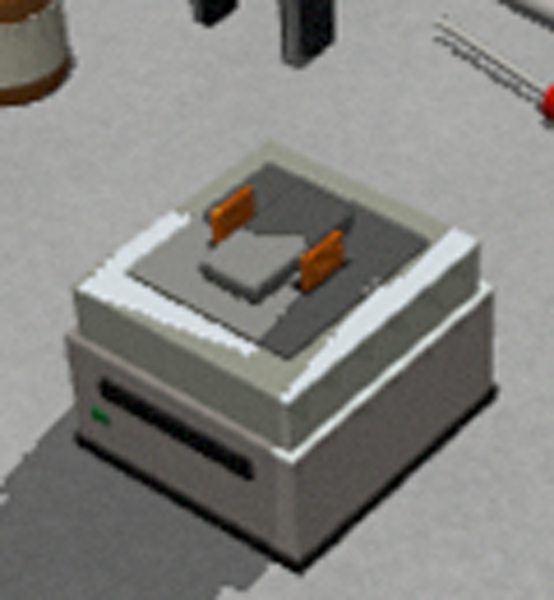

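The picture shows the cover flat on the white frame, both tabs out at crop (232,213) and (323,260), and the gripper well clear. I'm handing it in.

```bash
python3 -c "
from cell import manip
print(manip.job_done())"
```

```text
the job is handed in; nothing more can be done
None
```

The cover is now on the white printer with both tabs sprung out and hooked under the frame. I handed the job in at about 25 s.

- **Removal:** I pinched the tabs in by about 3.5 mm each and re-centred the gripper when I felt uneven side force. The cover then lifted off the dark printer without resistance.
- **Fitting:** I felt the white frame at about 98.5 mm. I held the cover down at 9 to 17.5 N while letting the tabs out slowly.
- **Last checks:**
    - The tabs measured about 56 mm apart, which is fully out.
    - A test press of 14 N on the hood moved it only about 1 mm before a hard stop, which is the play expected when hooked.
    - The final side picture shows the cover flat on the frame with the gripper clear of it.
- **Disagreement:** The fixed and wrist cameras differed by about 3 mm on the cover's position. I settled that by feel when gripping. I saw no failed checks.

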